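# Hold the detector tube through the light shield

## Task

Lay the upright detector tube on its side in the V-cradle and let go of it there. Then pick it up again, pass its green glass nose from the robot's side through the narrow slot in the black light shield until the black ring on the tube is at the slot, and finish holding it there, level and at the middle of the slot's height, carried by the gripper alone: do not let go. Leave the other things on the table where they are.

Things in the scene. Friction and masses are not known exactly. Their poses are not given: they have to be found in the camera images.
- tube: Detector tube, a plain cylinder 24 mm in diameter, 170 mm long, about 0.14 kg. Origin: centre of its tail end face; z runs along the tube from tail to nose. The first 34 mm at the tail are red, the rest aluminium, with a painted black ring 121 to 129 mm from the tail end and a green glass disc at the nose. It starts standing on its tail on the table, nose up.
- tube_mid (a point): Centre of the tube, on its axis, 85 mm from either end (and its centre of mass, nearly).
- tube_nose (a point): Centre of the tube's green nose face, 170 mm from the tail end.
- cradle: Fixed V-cradle: blue base 76 x 50 mm, 10 mm high, with two white V saddles, each 12 mm thick along x, centred at x = -24 and +24 mm. The V runs along x; its flanks slope at 45 degrees from the valley, 30 mm above the table, up to 54 mm high; each saddle is 56 mm wide over all. Origin: centre of the base's underside, z up.
- cradle_axis (a point): Point above the cradle's middle where the axis of a lying tube runs, 47 mm above the table; x along the V, z up.
- shield: Fixed black light shield: upright plate 8 mm thick, 150 mm wide, 165 mm high, on a 12 mm thick aluminium foot that reaches 25 mm before and 95 mm behind the plate's middle. Origin: on the table under the middle of the plate; x points through the plate, away from the robot, z up. On the foot behind the plate is a glowing green chip, top at 34 mm.
- slot (a point): Centre of the slot in the shield, mid-thickness of the plate, 100 mm above the table; x points through the slot away from the robot, y across, z up. The slot is 26 mm wide, 44 mm high, closed all round. On the robot's side two yellow lips, 56 mm high, flare from the slot's sides at 45 degrees to 42 mm apart, 12 mm before the plate's middle.
- pump: Bystander: green hand pipette pump with a white end, lying, 140 mm long, 31 mm high. Origin at its underside.
- valve: Bystander: blue valve block 60 x 50 mm with two brass ports, 46 mm high. Origin at its underside.
- dish: Bystander: clear shallow dish 70 mm across, 16 mm high. Origin at its underside.
- post: Bystander: steel post 25 mm in diameter, 50 mm high. Origin at its underside.
- bottle: Bystander: amber jar 52 mm in diameter, 100 mm high. Origin at its underside.
- knob: Bystander: black knob 44 mm in diameter, 34 mm high. Origin at its underside.
Things that resemble listed ones, but are neither listed nor needed, are in the scene too. What is shaped like the cradle but brown or purple is not meant.

How it is judged:
By the outcome, as a careful person would: the job done as asked, in the order asked, and still so for the second after the job is handed in, while the arm keeps its last pose, push and grip.
It also fails if it takes over 72 s, if anything falls off the work surface, if the arm or the gripper's body presses on something with over 40 N, if the wrist force passes 120 N, or if a joint passes its speed limit or range.

## Robot

A 6-joint arm with a two-finger parallel gripper is mounted at the origin on the work surface. World frame = base frame: x ahead of the robot, y to its left, z up, the work surface at z = 0. Lengths are in m, angles in degrees, forces in N, time in s.
With the tool pointing down it reaches from about 0.4 to 0.825 m from the base axis. Payload 7 kg.
Tool frame: the origin (TCP) lies at the very end of the fingers, on their centre line; the grasp point (between the pads) lies 19 mm behind it; x points along the fingers, z is the direction in which the jaws open and shut, and the axes are right-handed (so a half turn about x gives the same grasp; the last joint's range is limited). The gripper opens to 88 mm and grips with 3 to 60 N. Pads are 19 mm wide; open, the fingers measure 130 mm over their backs; the gripper's body (78 mm by 193 mm) begins 47 mm behind the grasp point.
Start: joints at [84.803, 20.546, 0.682, 0, -70.136, -16.507], TCP at [0.25, 0.627, 0.227] pointing down, gripper open.
Joint ranges: [-176.03, 176.03], [-82.01, 121.73], [-58.28, 71.71], [-173.87, 95.51], [-174.79, -0.11], [-173.66, 173.66]. Speed limits (degrees/s): [136.94, 136.94, 172.46, 180, 180, 180].

## Interface

Orientations are given as [roll, pitch, yaw] about the fixed x, y, z axes, in that order (R = Rz(yaw) Ry(pitch) Rx(roll)).
In Python, from plant import * gives the robot as it stands.
- The arm moves only by the tool arm_command, never from a script. Its argument "commands" is one flat list of numbers, 5 for each row, row after row: the shift along the tool's x, y, z in mm, then the turn about the tool's x in degrees, then the opening in per cent of the stroke, from 0 (shut) to 100 (fully open). A call has 1 to 5 rows; each row shifts and turns the pose as measured when the row begins, along the tool's axes as they then stand; what a row does not reach is not made up. A row lasts 1/8 s, in which the tool goes at most 62.5 mm and 10.7 degrees, less where a joint would pass 70% of its speed; a pose out of reach is approached as far as the arm can. A call is refused whole if a number of a shift passes 62.5 or a number of a turn 10.7, either way. A call with a gripper value outside its range is refused whole. The fingers move at their own pace and stop on an object; the grip force is fixed at half the most. Time passes only in rows, so rows that do not move let the fingers close. It gives the time, the measured TCP pose, the force and the opening at its end, in the units of the state.
- get_obs(): the state, without advancing time (a new reading comes with each control period).
- snapshot(name): name is "scene" or "top" or "wrist"; returns a dict with "frame" (384x512x3 uint8, blue, green, red), "fov_y" (degrees; the focal length in pixels is half the picture's height over the tangent of half this angle, whatever the lens; pixels are square), "cx", "cy" (the principal point, pixels), "world_to_cam" (4x4, takes a point from world to camera coordinates). Camera axes: x right, y up, looking along -z (the intrinsics and any distortion apply to the point x, -y, -z); pixel columns grow to the right and rows downward; lengths in m; the calibration is good to about 2 mm. A picture is of the moment at which its call begins. There is no depth.
- close_job(): hands the job in, once; it reports no verdict.
The state is a dict: "clock": time; "joint_pos": joint angles; "qvel": joint speeds; "tau": joint torques, N m; "tool_pos": TCP position; "orientation": TCP orientation; "force": force on the tool from outside, world axes, zero at the start; "moment": the same for the moment, N m; "opening": finger opening in m.
Only numpy, scipy, OpenCV 4.12 (cv2) and the standard library are available. Lean on these libraries where they do the work, as an engineer would, in place of code of your own. Each camera call takes 0.05 s, during which the arm holds its last target. There are 200 camera calls.

## Working session

There is one attempt and no reset: what is moved stays moved. The work goes in short steps, Python scripts to look and compute and a tool call to move; the robot and the scene stay as the last step left them, time stands still between calls to the robot, and variables do not carry over. Pictures are saved under pics/ and viewed, about 8 in all and at most 12, crops included, and the job is handed in when it is done.

Besides the shell and the picture viewer there is one more tool, called after "Request:" as name(argument=value, ...) on one line, values as JSON. arm_command: Moves the arm, as the interface text tells. Its arguments: {"type":"object","properties":{"commands":{"type":"array"}},"required":["commands"]}

```bash
ls; mkdir -p pics; python3 - <<'E'
from plant import *
import cv2,numpy as np
o=get_obs();print(o)
ims=[]
for n in("scene","top"):
    s=snapshot(n);cv2.imwrite(f"pics/{n}0.png",s["frame"]);print(n,{k:v for k,v in s.items() if k!="frame"})
    np.savez(f"pics/{n}0.npz",**s)
E
```

```text
pics
{'clock': 0.0, 'joint_pos': array([ 8.48034830e+01,  2.05924558e+01,  6.34731749e-01, -2.01669267e-02,
       -7.01362965e+01, -1.65076807e+01]), 'qvel': array([ 0.0953367 ,  0.03362923, -0.01484223,  0.05204091,  0.07762968,
        0.02868969]), 'tau': array([-5.84591580e-04, -5.82714915e+01,  2.93070155e+01,  6.99751407e+00,
        7.01569792e-03, -1.58627681e-04]), 'tool_pos': array([0.24946077, 0.62669036, 0.2256183 ]), 'orientation': array([   5.10902572,   89.90408648, -106.60204001]), 'force': array([ 0.23573752, -0.4400058 ,  0.16949692]), 'moment': array([ 0.00559334, -0.0247438 ,  0.01661074]), 'opening': 0.08751081385193926}
scene {'fov_y': 46.44159468458645, 'cx': 255.864199567929, 'cy': 189.99476902758187, 'world_to_cam': array([[ 0.18899095,  0.98190921,  0.01169308, -0.09995033],
       [-0.71646387,  0.12973717,  0.68545444,  0.31712504],
       [ 0.671537  , -0.13792236,  0.72802162, -1.69340182],
       [ 0.        ,  0.        ,  0.        ,  1.        ]])}
top {'fov_y': 54.053744580279265, 'cx': 256.3304637669152, 'cy': 192.71834070396093, 'world_to_cam': array([[-0.01248718, -0.99962976, -0.02417455,  0.03384156],
       [ 0.99812721, -0.01390903,  0.05957029, -0.56224964],
       [-0.05988448, -0.02338541,  0.99793135, -1.13230911],
       [ 0.        ,  0.        ,  0.        ,  1.        ]])}
```

View pics/scene0.png

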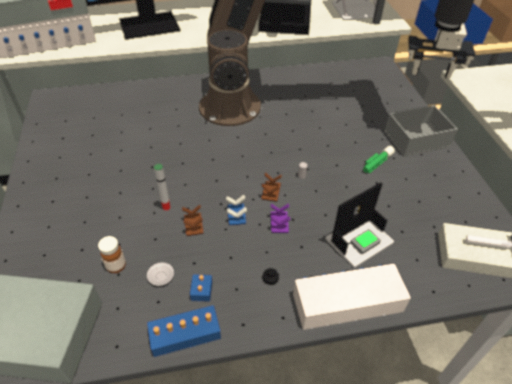

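View pics/top0.png

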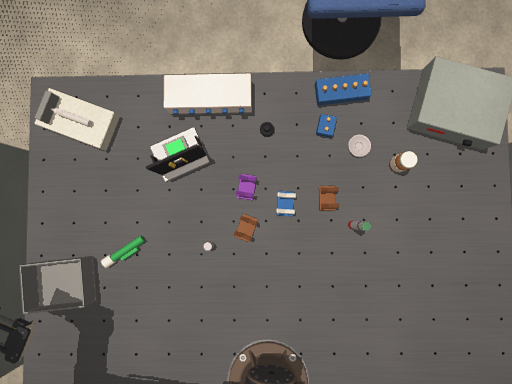

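The scene picture is taken from the far side. It shows the tube with its nose at (157,167) and tail at (165,207), the blue/white cradle at (236,210), and the shield at (358,220) with its chip at (364,239).

In the top picture the nose is at (365,226), the cradle's saddles at (286,194) and (286,213), and the shield around (178,157). Next I'll measure these.

```bash
cat > h.py <<'E'
from plant import *
import cv2,numpy as np
def ray(s,u,v):
    f=192/np.tan(np.radians(float(s["fov_y"])/2));M=s["world_to_cam"]
    d=M[:3,:3].T@np.array([(u-s["cx"])/f,-(v-s["cy"])/f,-1]);return -M[:3,:3].T@M[:3,3],d
def onz(s,u,v,z):
    o,d=ray(s,u,v);return o+d*(z-o[2])/d[2]
def two(a,b):
    (o,d),(p,e)=a,b;t=np.linalg.lstsq(np.c_[d,-e],p-o,rcond=None)[0]
    return (o+d*t[0]+p+e*t[1])/2,np.linalg.norm(o+d*t[0]-p-e*t[1])
def proj(s,P):
    f=192/np.tan(np.radians(float(s["fov_y"])/2));c=s["world_to_cam"]@np.r_[P,1]
    return s["cx"]+f*c[0]/-c[2],s["cy"]-f*c[1]/-c[2]
def blobs(s,cond,box=None,amin=8):
    B,G,R=[s["frame"][...,i].astype(int) for i in range(3)]
    m=cond(B,G,R).astype(np.uint8)
    if box:
        k=np.zeros_like(m);k[box[1]:box[3],box[0]:box[2]]=1;m*=k
    n,l,st,c=cv2.connectedComponentsWithStats(m)
    return [(c[i],st[i,4],cv2.minAreaRect(np.argwhere(l==i)[:,::-1].astype(np.float32)),l==i) for i in range(1,n) if st[i,4]>=amin]
green=lambda B,G,R:(G>R*1.3)&(G>B*1.3)&(G>50)
red=lambda B,G,R:(R>2*G)&(R>2*B)&(R>60)
white=lambda B,G,R:(np.minimum(np.minimum(B,G),R)>150)
blue=lambda B,G,R:(B>1.5*R)&(B>90)
E
python3 - <<'E'
from h import *
t=dict(np.load("pics/top0.npz"));s=dict(np.load("pics/scene0.npz"))
def show(n,S,c,box,z):
    for b in blobs(S,c,box):print(n,b[0].round(1),b[1],[np.round(x,1) for x in b[2]],"->",[onz(S,*b[0],q)[:2].round(4) for q in z])
show("noseT",t,green,(340,210,385,245),[.17])
show("noseS",s,green,(145,155,175,180),[.17])
show("redT",t,red,(340,210,385,245),[.017])
show("redS",s,red,(150,190,180,215),[.017,0])
show("saddT",t,white,(270,185,302,222),[.054,.047])
show("saddS",s,white,(222,185,250,230),[.054,.047])
show("blueT",t,blue,(270,180,302,225),[.01])
show("chipT",t,green,(150,125,210,180),[.034])
show("chipS",s,green,(340,220,390,255),[.034])
for n,S,bx in(("top",t,(135,115,225,190)),("scene",s,(320,175,400,270))):
    cv2.imwrite(f"pics/sh_{n}.png",cv2.resize(S["frame"][bx[1]:bx[3],bx[0]:bx[2]],None,fx=4.4,fy=4.4,interpolation=2))
a=cv2.imread("pics/sh_top.png");b=cv2.imread("pics/sh_scene.png");h=max(a.shape[0],b.shape[0])
p=lambda i:cv2.copyMakeBorder(i,0,h-i.shape[0],0,0,0)
cv2.imwrite("pics/sh.png",np.hstack([p(a),p(b)]))
E
```

```text
noseT [365.9 225.8] 60 [array([366., 226.]), array([8., 8.]), np.float64(90.0)] -> [array([ 0.4628, -0.2627])]
noseS [157.8 166.5] 40 [array([158. , 166.5]), array([8., 5.]), np.float64(0.0)] -> [array([ 0.4685, -0.2624])]
redT [349.2 224.5] 16 [array([349.5, 224.5]), array([7., 3.]), np.float64(90.0)] -> [array([ 0.4626, -0.2532])]
redS [165.8 206. ] 48 [array([165.5, 206. ]), array([6., 7.]), np.float64(90.0)] -> [array([ 0.4777, -0.2618]), array([ 0.4623, -0.2632])]
saddT [286.2 194.5] 73 [array([286.5, 194. ]), array([ 4., 17.]), np.float64(90.0)] -> [array([ 0.5541, -0.0624]), array([ 0.5545, -0.0628])]
saddT [285.4 210.8] 72 [array([285.5, 211. ]), array([ 4., 17.]), np.float64(90.0)] -> [array([ 0.506 , -0.0594]), array([ 0.5061, -0.0598])]
saddS [235.2 199.3] 68 [array([235.3, 199.5]), array([ 7.1, 18.1]), np.float64(82.9)] -> [array([ 0.5211, -0.06  ]), array([ 0.5149, -0.0592])]
saddS [236.7 211.8] 82 [array([237.2, 211.5]), array([ 7.3, 18.1]), np.float64(82.9)] -> [array([ 0.5686, -0.0634]), array([ 0.5626, -0.0625])]
blueT [285.3 191.5] 25 [array([285.5, 191.5]), array([15.,  1.]), np.float64(-0.0)] -> [array([ 0.5655, -0.0624])]
blueT [285.2 203. ] 177 [array([285. , 202.5]), array([11., 16.]), np.float64(90.0)] -> [array([ 0.5303, -0.0613])]
blueT [283.5 214.4] 28 [array([284.5, 214. ]), array([15.,  2.]), np.float64(0.0)] -> [array([ 0.4954, -0.0557])]
chipT [175.  146.8] 212 [array([175. , 146.9]), array([12.3, 17.2]), np.float64(66.8)] -> [array([0.7052, 0.2722])]
chipS [366.  238.6] 227 [array([365.9, 238.6]), array([13.2, 19. ]), np.float64(59.0)] -> [array([0.7108, 0.2725])]
```

View pics/sh.png

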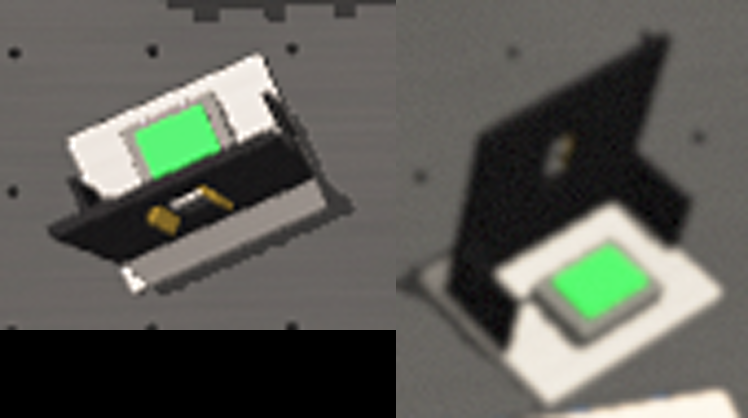

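```bash
cat >> h.py <<'E'
from scipy.spatial.transform import Rotation as Ro
def tool():
    o=get_obs();R=Ro.from_euler("xyz",o["orientation"],degrees=True).as_matrix();return o,R
def plan(p,yaw,yname="y"):
    """tcp target p, yaw of the tool's y axis; prints turn, then shift in the tool frame AFTER the turn"""
    o,R=tool();y=R[:,1];a=np.degrees(np.arctan2(y[1],y[0]))
    t=-((yaw-a+180)%360-180)   # tool x is down
    R2=R@Ro.from_euler("x",t,degrees=True).as_matrix()
    d=np.array(p)-o["tool_pos"]
    print("tcp",o["tool_pos"].round(4),"yawY %.1f"%a,"tilt",R[:,0].round(3),"turn %.1f"%t,"shift after",(R2.T@d*1e3).round(1),"shift now",(R.T@d*1e3).round(1),"open",round(o["opening"]*1e3,1),"F",o["force"].round(1),"j",o["joint_pos"].round(0),"t",round(o["clock"],2))
E
python3 - <<'E'
from h import *
t=dict(np.load("pics/top0.npz"))
c=[onz(t,u,v,.012)[:2] for u,v in((150.5,146.4),(194.5,127.5),(166.8,181.6),(210,161.6))]
bl,br,fl,fr=c;print(np.round(c,4))
e=lambda a,b:np.degrees(np.arctan2(*(b-a)[::-1]))
print("yaw",e(br,bl)-90,e(fr,fl)-90,e(fl,bl),e(fr,br), [np.linalg.norm(x) for x in(bl-br,fl-fr,bl-fl,br-fr)])
plan([.4655,-.2625,.115],-4);plan([.4655,-.2625,.115],176)
E
```

```text
[[0.7119 0.3541]
 [0.769  0.2165]
 [0.6012 0.3029]
 [0.6613 0.1686]]
yaw 22.508107247756854 24.11380064117543 24.832634363328783 23.96853542302552 [np.float64(0.14900200129762461), np.float64(0.1471147478267304), np.float64(0.12196470891327496), np.float64(0.11778030845623193)]
tcp [0.2495 0.6267 0.2257] yawY -21.7 tilt [-0.    -0.001 -1.   ] turn -17.7 shift after [111.9 277.5 871.8] shift now [111.9 529.6 746.1] open 87.9 F [0.1 0.1 0.1] j [ 85.  21.   1.  -0. -70. -17.] t 0.1
tcp [0.2495 0.6267 0.2257] yawY -21.7 tilt [-0.    -0.001 -1.   ] turn 162.3 shift after [ 111.9 -277.5 -871.8] shift now [111.9 529.6 746.1] open 87.9 F [0.1 0.1 0.1] j [ 85.  21.   1.  -0. -70. -17.] t 0.1
```

Request:
arm_command(commands=[0,30,40,-8.9,100,0,30,40,-8.8,100,0,30,54,0,100,0,30,54,0,100,0,30,54,0,100])

```text
clock: 0.72
tool_pos: [0.3629, 0.3623, 0.2228]
orientation: [-11.1, 89.6, -104.2]
force: [0.7, 0.0, 0.2]
opening: 0.0874
```

Request:
arm_command(commands=[0,25,56,0,100,0,25,56,0,100,0,20,58,0,100,0,10,60,0,100,0,10,60,0,100])

```text
clock: 1.35
tool_pos: [0.4371, 0.0609, 0.2242]
orientation: [-11.4, 89.6, -104.4]
force: [1.3, -0.7, -0.7]
opening: 0.0873
```

```bash
python3 - <<'E'
from h import *
plan([.4655,-.2625,.115],-4)
E
```

```text
tcp [0.4371 0.0609 0.2242] yawY -3.0 tilt [-0.002 -0.007 -1.   ] turn 1.0 shift after [111.4  51.  319.9] shift now [111.4  45.6 320.7] open 87.3 F [ 1.3 -0.7 -0.7] j [ 34.  -2. -27.   0. -65.  53.] t 1.35
```

Request:
arm_command(commands=[0,10,62,1,100,0,10,62,0,100,0,10,62,0,100,0,10,62,0,100,0,8,62,0,100])

```text
clock: 1.98
tool_pos: [0.4621, -0.2507, 0.2266]
orientation: [6.4, 89.6, -87.6]
force: [1.4, 0.8, -0.7]
opening: 0.0877
```

```bash
python3 - <<'E'
from h import *
plan([.4655,-.2625,.115],-4)
s=snapshot("wrist");cv2.imwrite("pics/w1.png",s["frame"]);np.savez("pics/w1.npz",**s)
print(-s["world_to_cam"][:3,:3].T@s["world_to_cam"][:3,3],s["fov_y"])
t=snapshot("top");np.savez("pics/t1.npz",**t)
for n,S in(("w",s),("t",t)):
  for b in blobs(S,green):print(n,b[0].round(1),b[1],b[2],onz(S,*b[0],.17)[:2].round(4))
E
```

```text
tcp [ 0.4621 -0.2507  0.2266] yawY -4.0 tilt [ 0.    -0.006 -1.   ] turn 0.0 shift after [111.7   4.2  10.9] shift now [111.7   4.2  10.9] open 87.7 F [ 1.4  0.8 -0.7] j [ -7.   6. -18.   0. -65.  93.] t 1.98
[ 0.53698084 -0.25529021  0.38481653] 68.41106882294022
w [275.1 199.8] 682 ((275.0, 199.5), (27.0, 30.0), 90.0) [ 0.4648 -0.2644]
t [175.  146.8] 212 ((175.00863647460938, 146.85345458984375), (12.342806816101074, 17.201147079467773), 66.80140686035156) [0.6797 0.2394]
t [127.5 249.3] 384 ((128.076904296875, 249.6153564453125), (11.648704528808594, 38.274314880371094), 56.3099365234375) [0.4084 0.3655]
```

View pics/w1.png

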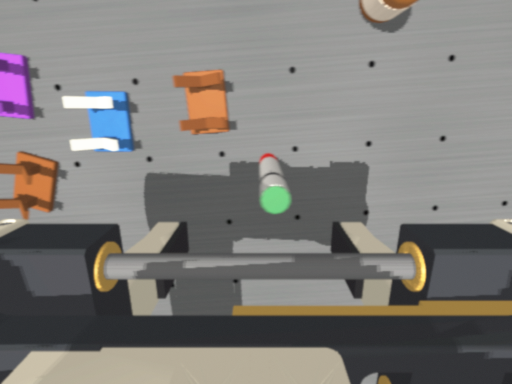

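The wrist picture shows the nose at (275,200), which agrees with the other views. I'll centre over it, descend and close the fingers.

Request:
arm_command(commands=[0,3,12,0,100,0,0,0,0,100,50,0,0,0,100,45,0,0,0,100,16,0,0,0,100])

```text
clock: 2.7
tool_pos: [0.4651, -0.2649, 0.1136]
orientation: [23.3, 89.6, -70.9]
force: [-0.1, 0.8, 0.3]
opening: 0.0877
```

```bash
python3 - <<'E'
from h import *
plan([.4645,-.2635,.113],-4)
E
```

```text
tcp [ 0.4651 -0.2649  0.1136] yawY -4.1 tilt [ 0.002 -0.007 -1.   ] turn -0.1 shift after [ 0.6 -0.7 -1.3] shift now [ 0.6 -0.7 -1.3] open 87.7 F [-0.1  0.8  0.3] j [ -8.  13. -26.   1. -50.  94.] t 2.7
```

Request:
arm_command(commands=[0,0,-1,0,0,0,0,0,0,0,0,0,0,0,0,0,0,0,0,0,0,0,0,0,0])

```text
clock: 3.32
tool_pos: [0.4669, -0.2618, 0.1159]
orientation: [37.8, 89.5, -56.1]
force: [-0.3, 0.3, 0.6]
opening: 0.0431
```

Request:
arm_command(commands=[0,0,0,0,0,0,0,0,0,0,0,0,0,0,0,-10,0,0,0,0,0,0,0,0,0])

```text
clock: 3.95
tool_pos: [0.4665, -0.2618, 0.1266]
orientation: [37.2, 89.5, -56.8]
force: [-0.5, 0.8, -1.4]
opening: 0.0235
```

Request:
arm_command(commands=[0,-35,15,0,0,0,-31,17,0,0,0,0,0,0,0,9,0,0,0,0,4,0,0,0,0])

```text
clock: 4.58
tool_pos: [0.3998, -0.2908, 0.1156]
orientation: [47.4, 89.2, -46.4]
force: [-2.7, 6.3, 32.9]
opening: 0.0235
```

```bash
python3 - <<'E'
from h import *
plan([.40,-.29,.116],-4)
E
```

```text
tcp [ 0.3998 -0.2908  0.1156] yawY -3.8 tilt [ 0.01 -0.01 -1.  ] turn 0.2 shift after [-0.4  0.1 -0.8] shift now [-0.4  0.1 -0.8] open 23.5 F [-2.7  6.3 32.9] j [-13.   9. -31.   1. -49.  99.] t 4.58
```

Request:
arm_command(commands=[0,12,0,0,0,1,12,0,0,0,4,12,0,0,0,4,11,0,0,0,5,11,0,0,0])

```text
clock: 5.2
tool_pos: [0.4664, -0.2951, 0.106]
orientation: [51.7, 88.8, -41.8]
force: [-0.5, 1.6, 9.1]
opening: 0.0233
```

```bash
python3 - <<'E'
from h import *
plan([.40,-.29,.116],-4)
s=snapshot("wrist");np.savez("pics/w2.npz",**s);t=snapshot("scene");np.savez("pics/s2.npz",**t)
b=t["frame"][60:300,60:300]
cv2.imwrite("pics/c2.png",np.hstack([cv2.resize(s["frame"],(400,300)),cv2.resize(b,(300,300))]))
E
```

```text
tcp [ 0.4664 -0.2951  0.106 ] yawY -3.5 tilt [ 0.016 -0.014 -1.   ] turn 0.5 shift after [-11.1 -66.4  -0.3] shift now [-11.1 -66.4  -0.9] open 23.3 F [-0.5  1.6  9.1] j [-12.  15. -25.   1. -49.  97.] t 5.2
```

View pics/c2.png

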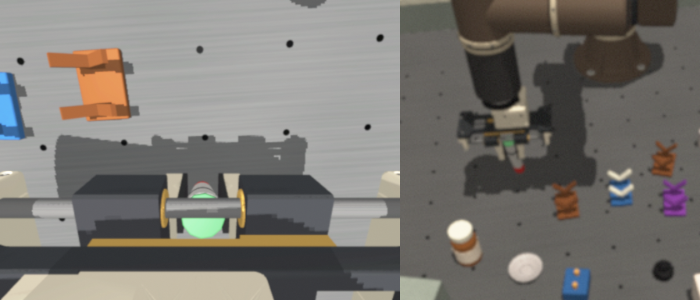

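```bash
cat >> h.py <<'E'
def tube(*S):
    for n,c in(("red",red),("green",green)):
        P=[]
        for s,box in S:
            b=max(blobs(s,c,box,4),key=lambda b:b[1],default=None)
            if b is not None:P.append(ray(s,*b[0]));print(n,b[0].round(1),b[1])
        if len(P)==2:p,e=two(*P);print(n,p.round(4),"gap",e.round(4))
E
python3 - <<'E'
from h import *
s=dict(np.load("pics/w2.npz"));t=dict(np.load("pics/s2.npz"))
tube((s,(200,200,330,330)),(t,(100,100,210,230)))
E
```

```text
red [155.7 195.8] 28
green [265.1 290.3] 757
green [146.6 174.3] 32
green [ 0.4344 -0.2988  0.1149] gap 0.0043
```

```bash
python3 - <<'E'
from h import *
t=dict(np.load("pics/s2.npz"))
for z in(.01,.02):print("red",onz(t,155.7,195.8,z).round(4))
for z in(.14,.15,.16):print("green",onz(t,146.6,174.3,z).round(4))
for a in(-30,0,15,30,45):
    r=np.radians(a);g=np.array([.4664,-.2951,.125])
    print(a,np.round([*proj(t,g+35e-3*np.array([np.sin(r),0,np.cos(r)])),*proj(t,g-118e-3*np.array([np.sin(r),0,np.cos(r)]))],1))
E
```

```text
red [ 0.4243 -0.2903  0.01  ]
red [ 0.4338 -0.2891  0.02  ]
green [ 0.462  -0.2972  0.14  ]
green [ 0.4726 -0.2958  0.15  ]
green [ 0.4831 -0.2944  0.16  ]
-30 [146.3 167.  154.7 218.6]
0 [146.2 170.1 154.8 206.9]
15 [146.4 172.7 154.2 198.6]
30 [146.6 175.8 153.2 189.1]
45 [147.1 179.1 152.  179.2]
```

Request:
arm_command(commands=[6,11,0,0,0,6,10,0,0,0,8,10,0,0,0,8,9,0,0,0,9,8,0,0,0])

```text
clock: 5.92
tool_pos: [0.5256, -0.2985, 0.0697]
orientation: [57.2, 88.3, -36.0]
force: [2.6, 0.3, 4.0]
opening: 0.0231
```

```bash
python3 - <<'E'
from h import *
plan([.40,-.29,.116],-4)
t=snapshot("scene")
tube((t,(100,100,210,230)))
for a in(30,40,50,60,70):
    r=np.radians(a);g=get_obs()["tool_pos"]+[0,0,.019]
    print(a,np.round([*proj(t,g+35e-3*np.array([np.sin(r),0,np.cos(r)])),*proj(t,g-118e-3*np.array([np.sin(r),0,np.cos(r)]))],1))
E
```

```text
tcp [ 0.5256 -0.2985  0.0697] yawY -3.2 tilt [ 0.024 -0.018 -1.   ] turn 0.8 shift after [ -49.5 -124.7    1.1] shift now [ -49.5 -124.7   -0.6] open 23.1 F [2.6 0.3 4. ] j [-11.  21. -21.   1. -46.  97.] t 5.92
green [148.6 200.8] 65
30 [148.2 201.4 154.7 212.1]
40 [148.5 203.6 153.9 205.3]
50 [148.8 205.8 153.  198.6]
60 [149.1 208.  152.  192. ]
70 [149.5 210.1 150.9 185.6]
```

Request:
arm_command(commands=[13,8,0,0,0,13,7,0,0,0,13,5,0,0,0,13,3,0,0,0,7,1,0,0,0])

```text
clock: 6.6
tool_pos: [0.5544, -0.3011, 0.0059]
orientation: [57.2, 88.3, -36.0]
force: [1.5, 1.0, 1.3]
opening: 0.023
```

```bash
python3 - <<'E'
from h import *
plan([.40,-.29,.116],-4)
t=snapshot("scene");s=snapshot("wrist")
b=t["frame"][130:250,80:240]
cv2.imwrite("pics/c3.png",np.hstack([cv2.resize(s["frame"],(400,300)),cv2.resize(b,(400,300))]))
E
```

```text
tcp [ 0.5544 -0.3011  0.0059] yawY -3.2 tilt [ 0.025 -0.018 -1.   ] turn 0.8 shift after [-114.  -151.9    1.5] shift now [-114.  -151.9   -0.6] open 23.0 F [1.5 1.  1.3] j [-10.  28. -21.   1. -40.  96.] t 6.6
```

View pics/c3.png

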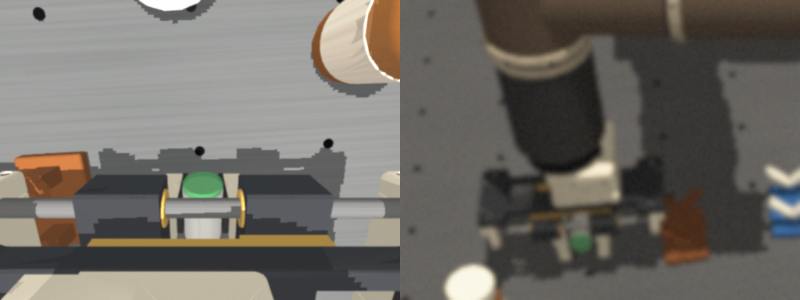

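Request:
arm_command(commands=[-40,0,0,0,0,-60,0,0,0,0,-20,0,-40,0,0,0,8,-55,0,0,0,8,-55,0,0])

```text
clock: 7.32
tool_pos: [0.57, -0.1492, 0.1253]
orientation: [51.3, 88.8, -42.4]
force: [1.5, -0.1, -2.0]
opening: 0.0229
```

Request:
arm_command(commands=[0,8,-50,0,0,0,5,-30,0,0,0,0,0,0,0,0,0,0,0,0,0,0,0,0,0])

```text
clock: 7.95
tool_pos: [0.5844, -0.0658, 0.124]
orientation: [44.2, 89.0, -49.5]
force: [0.6, 0.3, -1.6]
opening: 0.023
```

```bash
python3 - <<'E'
from h import *
plan([.588,-.065,.115],-4)
t=snapshot("top");s=snapshot("wrist");q=snapshot("scene")
np.savez("pics/w4.npz",**s);np.savez("pics/t4.npz",**t);np.savez("pics/s4.npz",**q)
a=t["frame"][150:270,220:380];b=q["frame"][130:250,170:330]
cv2.imwrite("pics/c4.png",np.hstack([cv2.resize(a,(400,300)),cv2.resize(b,(400,300))]))
tube((t,(250,150,330,260)),(q,(190,150,290,230)))
E
```

```text
tcp [ 0.5844 -0.0658  0.124 ] yawY -3.6 tilt [ 0.011 -0.013 -1.   ] turn 0.4 shift after [ 9.1  3.4 -1.2] shift now [ 9.1  3.4 -1.1] open 23.0 F [ 0.6  0.3 -1.6] j [ 13.  17. -19.   1. -53.  73.] t 7.95
red [286.7 230.5] 105
green [236.6 194.7] 51
```

View pics/c4.png

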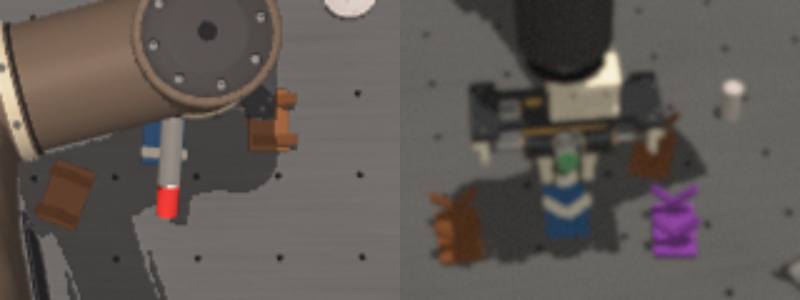

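```bash
python3 - <<'E'
from h import *
t=dict(np.load("pics/t4.npz"));s=dict(np.load("pics/s4.npz"));w=dict(np.load("pics/w4.npz"))
for z in(.08,.09,.1,.11,.12,.13,.14):
    p=onz(t,286.7,230.5,z);print(z,p.round(4),"len",np.linalg.norm(p-[.5844,-.0658,.143]).round(4))
for z in(.14,.15,.16):print("noseS",onz(s,236.6,194.7,z).round(4))
for b in blobs(w,green,(200,200,330,330)):print(b[:3],[onz(w,*b[0],z).round(4) for z in(.14,.15,.16)])
# cradle from w4/ w1
w1=dict(np.load("pics/w1.npz"))
for b in blobs(w1,white,(55,80,140,165)):print("w1",b[:3],onz(w1,*b[0],.047).round(4))
E
```

```text
0.08 [ 0.4493 -0.0607  0.08  ] len 0.1492
0.09 [ 0.4497 -0.0601  0.09  ] len 0.1449
0.1 [ 0.4501 -0.0596  0.1   ] len 0.1412
0.11 [ 0.4505 -0.059   0.11  ] len 0.1381
0.12 [ 0.4509 -0.0585  0.12  ] len 0.1356
0.13 [ 0.4513 -0.0579  0.13  ] len 0.1339
0.14 [ 0.4517 -0.0574  0.14  ] len 0.133
noseS [ 0.5824 -0.0642  0.14  ]
noseS [ 0.5916 -0.0655  0.15  ]
noseS [ 0.6007 -0.0668  0.16  ]
(array([259.19624916, 237.41728064]), np.int32(1493), ((259.5, 236.5), (33.0, 53.0), 90.0)) [array([ 0.5901, -0.0665,  0.14  ]), array([ 0.5948, -0.0666,  0.15  ]), array([ 0.5996, -0.0668,  0.16  ])]
w1 (array([ 87.28599692, 123.12002638]), np.int32(4549), ((97.0, 122.0), (84.0, 84.0), 90.0)) [ 0.5327 -0.0568  0.047 ]
w1 (array([136.74789916, 123.54621849]), np.int32(119), ((136.0, 124.0), (22.0, 6.0), 90.0)) [ 0.5282 -0.1139  0.047 ]
```

Request:
arm_command(commands=[0,22,-1,0,0,0,0,0,0.4,0,35,0,0,0,0,30,0,0,0,0,15,0,0,0,0])

```text
clock: 8.72
tool_pos: [0.6081, -0.0697, 0.0442]
orientation: [54.2, 88.9, -40.1]
force: [0.0, 0.5, -1.2]
opening: 0.0229
```

Request:
arm_command(commands=[5,0,0,0,0,5,0,0,0,0,0,0,0,0,0])

```text
clock: 9.1
tool_pos: [0.6082, -0.07, 0.0347]
orientation: [53.9, 88.9, -40.5]
force: [-2.6, 1.5, 1.1]
opening: 0.0232
```

```bash
python3 - <<'E'
from h import *
plan([.606,-.0663,.028],-4)
t=snapshot("top");q=snapshot("scene");tube((t,(250,150,330,260)),(q,(190,150,290,250)))
E
```

```text
tcp [ 0.6082 -0.07    0.0347] yawY -4.4 tilt [ 0.014 -0.012 -1.   ] turn -0.4 shift after [ 6.6 -2.5 -3.6] shift now [ 6.6 -2.6 -3.6] open 23.2 F [-2.6  1.5  1.1] j [ 12.  25. -22.   1. -43.  72.] t 9.1
red [285.5 221.6] 91
green [237.  223.9] 51
```

Request:
arm_command(commands=[0,0,-3,0,0,4,0,0,0,0,4,0,0,0,0,2,0,0,0,0,0,0,0,0,0])

```text
clock: 9.82
tool_pos: [0.6116, -0.0667, 0.0265]
orientation: [63.9, 88.6, -30.4]
force: [0.3, 0.5, 1.6]
opening: 0.0231
```

```bash
python3 - <<'E'
from h import *
plan([.606,-.0663,.028],-4)
t=snapshot("top");q=snapshot("scene");w=snapshot("wrist");tube((t,(250,150,330,260)),(q,(190,150,290,250)))
for b in blobs(t,red,(250,150,330,260)):print(onz(t,*b[0],.055))
print(onz(q,237,225,.047))
for b in blobs(w,green,(200,150,330,330)):print(b[:3],onz(w,*b[0],.047))
E
```

```text
tcp [ 0.6116 -0.0667  0.0265] yawY -4.3 tilt [ 0.021 -0.012 -1.   ] turn -0.3 shift after [-1.7 -5.6  0. ] shift now [-1.7 -5.6  0.1] open 23.1 F [0.3 0.5 1.6] j [ 13.  25. -22.   1. -42.  72.] t 9.82
red [284.5 220.9] 87
green [238.7 227. ] 46
[ 0.47624948 -0.05624693  0.055     ]
[ 0.61035979 -0.06946613  0.047     ]
(array([259.16573427, 236.10979021]), np.int32(1430), ((259.0, 236.5), (33.0, 52.0), 90.0)) [ 0.61984813 -0.06746211  0.047     ]
```

Request:
arm_command(commands=[0,-6,0,0,0,2,0,0,0,0,2,0,0,0,0])

```text
clock: 10.35
tool_pos: [0.6054, -0.0663, 0.0227]
orientation: [65.1, 88.6, -29.1]
force: [2.5, -0.4, 1.7]
opening: 0.0231
```

```bash
python3 - <<'E'
from h import *
plan([.606,-.0663,.028],-4)
w=snapshot("wrist");q=snapshot("scene");t=snapshot("top")
f=lambda s,x0,y0:cv2.resize(s["frame"][y0:y0+120,x0:x0+160],(400,300),interpolation=2)
cv2.imwrite("pics/c5.png",np.hstack([f(q,170,150),f(t,210,150)]))
E
```

```text
tcp [ 0.6054 -0.0663  0.0227] yawY -4.3 tilt [ 0.021 -0.012 -1.   ] turn -0.3 shift after [-5.3  0.7  0. ] shift now [-5.3  0.7  0. ] open 23.1 F [ 2.5 -0.4  1.7] j [ 13.  25. -23.   1. -41.  72.] t 10.35
```

View pics/c5.png

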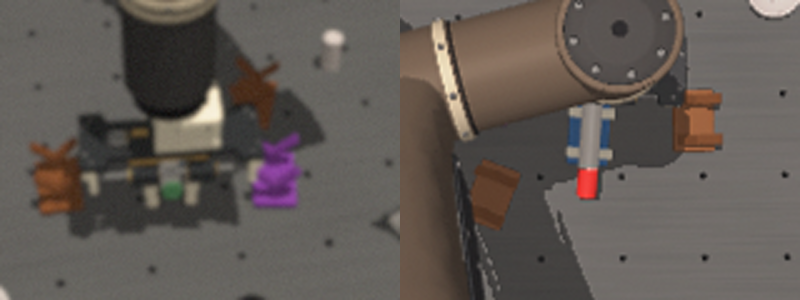

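Request:
arm_command(commands=[0,0,0,0,45,0,0,0,0,45,0,0,0,0,45,-20,0,0,0,45,-50,0,0,0,45])

```text
clock: 11.12
tool_pos: [0.5993, -0.0661, 0.0885]
orientation: [37.2, 89.1, -57.2]
force: [2.1, 0.9, 0.6]
opening: 0.0397
```

Request:
arm_command(commands=[-30,-30,0,0,45,0,-45,0,0,45,0,-20,0,0,45,0,0,0,0,45])

```text
clock: 11.62
tool_pos: [0.5039, -0.0582, 0.1221]
orientation: [56.9, 88.9, -37.4]
force: [1.1, -0.2, -0.2]
opening: 0.0395
```

```bash
python3 - <<'E'
from h import *
plan([.525,-.0613,.028],-4)
w=snapshot("wrist");q=snapshot("scene");t=snapshot("top")
np.savez("pics/w6.npz",**w);np.savez("pics/s6.npz",**q);np.savez("pics/t6.npz",**t)
f=lambda s,x0,y0:cv2.resize(s["frame"][y0:y0+120,x0:x0+160],(400,300),interpolation=2)
cv2.imwrite("pics/c6.png",np.hstack([cv2.resize(w["frame"],(400,300)),f(q,170,150)]))
tube((t,(250,150,330,260)),(w,None))
tube((q,(200,150,290,250)),(w,None))
for b in blobs(w,green):print(b[:3],onz(w,*b[0],.047))
for b in blobs(t,red,(250,150,330,260)):print(onz(t,*b[0],.055))
E
```

```text
tcp [ 0.5039 -0.0582  0.1221] yawY -4.3 tilt [ 0.016 -0.012 -1.   ] turn -0.3 shift after [94.5 19.7  0.6] shift now [94.5 19.7  0.5] open 39.5 F [ 1.1 -0.2 -0.2] j [ 16.  10. -30.   1. -50.  69.] t 11.62
red [258.1 233.9] 934
green [287.5 171. ] 8
green [258.5  41.2] 129
green [ 0.6217 -0.067   0.072 ] gap 0.0012
red [233.8 187.2] 63
red [258.1 233.9] 934
red [ 0.4747 -0.0565  0.0562] gap 0.0007
green [238.1 230.1] 27
green [258.5  41.2] 129
green [ 0.6276 -0.0687  0.0455] gap 0.0009
(array([258.49612403,  41.21705426]), np.int32(129), ((258.5, 41.5), (5.0, 29.0), 90.0)) [ 0.62729495 -0.06819754  0.047     ]
```

View pics/c6.png

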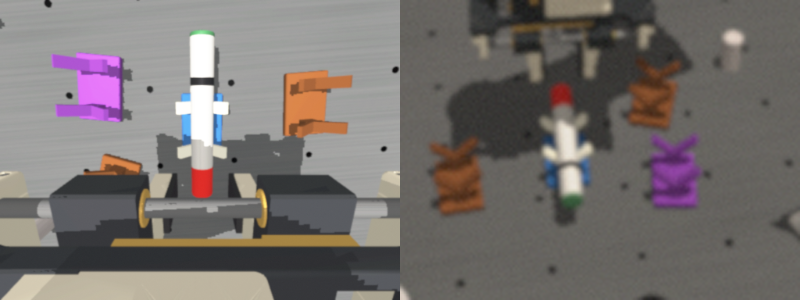

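The tube lies in the cradle, nose outward, and the gripper has let go. In the left half (wrist view) the nose is at (202,33), the ring at (202,80) and the red tail at (203,180). I'll regrip it between the saddles, about 72 mm from the tail.

Request:
arm_command(commands=[0,25,1,-0.2,45,0,0,0,0,45,30,0,0,0,45,0,0,0,0,45])

```text
clock: 12.28
tool_pos: [0.5337, -0.0618, 0.0902]
orientation: [50.1, 88.9, -44.1]
force: [0.1, -0.6, 0.5]
opening: 0.0397
```

```bash
python3 - <<'E'
from h import *
plan([.530,-.0608,.028],-4.5)
w=snapshot("wrist")
for n,c in(("white",white),("blue",blue),("green",green)):
  for b in blobs(w,c,(180,60,340,300),30):print(n,b[0].round(1),b[1],[np.round(x,1) for x in b[2]],onz(w,*b[0],.05).round(4))
t=dict(np.load("pics/t6.npz"))
for b in blobs(t,white,(265,180,310,225)):print("t",b[0].round(1),b[1],[np.round(x,1) for x in b[2]],onz(t,*b[0],.05).round(4))
cv2.imwrite("pics/w7.png",w["frame"])
E
```

```text
tcp [ 0.5337 -0.0618  0.0902] yawY -4.2 tilt [ 0.014 -0.013 -1.   ] turn 0.3 shift after [62.1 -4.7 -1.4] shift now [62.1 -4.7 -1.5] open 39.7 F [ 0.1 -0.6  0.5] j [ 15.  15. -28.   1. -47.  70.] t 12.28
white [257.8 133.8] 20804 [array([259.5, 156. ]), array([159., 192.]), np.float64(0.0)] [ 0.5913 -0.0659  0.05  ]
white [203.9 236.5] 567 [array([203.3, 236.3]), array([20.2, 33.8]), np.float64(18.4)] [ 0.5171 -0.0189  0.05  ]
white [314.7 236.6] 565 [array([315.3, 236.3]), array([33.9, 20.6]), np.float64(72.6)] [ 0.5104 -0.1038  0.05  ]
white [238.1 264.2] 815 [array([258. , 265.5]), array([  9., 144.]), np.float64(90.0)] [ 0.4914 -0.0428  0.05  ]
blue [233.4 163.5] 207 [array([234., 164.]), array([12., 18.]), np.float64(0.0)] [ 0.5718 -0.047   0.05  ]
blue [279.8 163.5] 195 [array([279.5, 163.5]), array([17., 11.]), np.float64(90.0)] [ 0.5693 -0.08    0.05  ]
blue [234.7 210.4] 465 [array([234.5, 211. ]), array([42., 11.]), np.float64(90.0)] [ 0.5364 -0.0444  0.05  ]
blue [278.6 211. ] 442 [array([278.5, 211.5]), array([41., 11.]), np.float64(90.0)] [ 0.5334 -0.0772  0.05  ]
green [256.8  80.5] 176 [array([257. ,  80.5]), array([ 5., 34.]), np.float64(90.0)] [ 0.626  -0.0678  0.05  ]
t [287.  181.7] 30 [array([287., 182.]), array([4., 6.]), np.float64(90.0)] [ 0.5922 -0.0659  0.05  ]
```

```bash
python3 - <<'E'
from h import *
w=snapshot("wrist")
for b in blobs(w,blue,(180,60,340,300),30):
    v=np.where(b[3])[0];lo,hi=v.min()-.5,v.max()+.5
    print(b[0].round(1),lo,hi,[onz(w,b[0][0],q,.01)[0].round(4) for q in(lo,hi)])
# ring and red end on the tube's top line
f=w["frame"][:,256].astype(int).sum(1)
print(list(zip(range(76,150),f[76:150]))[::1] if 0 else [ (i,int(x)) for i,x in enumerate(f) if 70<i<180 and x<380])
E
```

```text
[234.3 165.1] 156.5 174.5 [np.float64(0.5721), np.float64(0.5564)]
[280.1 165. ] 156.5 174.5 [np.float64(0.5691), np.float64(0.5534)]
[235.3 212.2] 191.5 233.5 [np.float64(0.541), np.float64(0.5008)]
[278.9 211.9] 191.5 232.5 [np.float64(0.538), np.float64(0.4987)]
[(146, 294), (147, 209), (148, 205), (149, 207), (150, 208), (151, 206), (152, 206), (153, 204), (154, 210), (155, 314)]
```

Request:
arm_command(commands=[0,-3,-1,0.2,45,30,0,0,0,45,22,0,0,0,45,9,0,0,0,45,0,0,0,0,45])

```text
clock: 13.0
tool_pos: [0.5368, -0.06, 0.0355]
orientation: [71.2, 88.3, -23.1]
force: [-0.6, -0.2, 0.2]
opening: 0.0393
```

```bash
python3 - <<'E'
from h import *
plan([.530,-.0608,.028],-4.5)
w=snapshot("wrist")
f=w["frame"][:,256].astype(int).sum(1)
r=[i for i,x in enumerate(f) if 40<i<200 and x<320];print(r,onz(w,256,np.mean(r),.059))
for b in blobs(w,green):print(b[0],onz(w,*b[0],.050))
E
```

```text
tcp [ 0.5368 -0.06    0.0355] yawY -4.3 tilt [ 0.027 -0.011 -1.   ] turn 0.2 shift after [ 7.4 -6.9  1.2] shift now [ 7.4 -6.9  1.2] open 39.3 F [-0.6 -0.2  0.2] j [ 15.  19. -32.   2. -38.  69.] t 13.0
[162, 163, 164, 165, 166, 167, 168, 169, 170, 171, 172, 173, 174] [ 0.58251908 -0.06205591  0.059     ]
[260.94957983  75.06722689] [ 0.62597579 -0.06784968  0.05      ]
```

Request:
arm_command(commands=[7,-7,1,0,45,0,0,0,0,45,0,0,0,0,0,0,0,0,0,0,0,0,0,0,0])

```text
clock: 13.68
tool_pos: [0.5309, -0.0603, 0.0305]
orientation: [75.3, 88.1, -19.0]
force: [0.3, -1.6, -1.2]
opening: 0.0234
```

Request:
arm_command(commands=[0,0,0,0,0,0,0,0,0,0])

```text
clock: 13.92
tool_pos: [0.5309, -0.0604, 0.0305]
orientation: [75.2, 88.1, -19.1]
force: [-1.2, -0.2, 1.3]
opening: 0.023
```

```bash
python3 - <<'E'
from h import *
plan([.530,-.0608,.028],-4.5)
E
```

```text
tcp [ 0.5309 -0.0604  0.0305] yawY -4.3 tilt [ 0.031 -0.011 -0.999] turn 0.2 shift after [ 2.4 -1.   0.5] shift now [ 2.4 -1.   0.4] open 23.0 F [-1.2 -0.2  1.3] j [ 15.  19. -33.   2. -37.  69.] t 13.93
```

Request:
arm_command(commands=[-20,0,0,0,0,-30,0,0,0,0,-30,0,0,0,0,0,0,-40,-9.5,0,0,0,-45,-9.5,0])

```text
clock: 14.55
tool_pos: [0.5262, 0.0251, 0.1105]
orientation: [54.4, 88.3, -20.7]
force: [0.4, 0.4, -1.6]
opening: 0.0233
```

Request:
arm_command(commands=[0,0,-45,-9.5,0,0,10,-40,0,0,0,15,-30,0,0,0,0,0,0,0,0,0,0,0,0])

```text
clock: 15.18
tool_pos: [0.506, 0.1488, 0.1081]
orientation: [44.3, 88.4, -20.7]
force: [-0.3, -0.7, -0.3]
opening: 0.0233
```

```bash
python3 - <<'E'
from h import *
plan([.520,.1855,.105],24.2)
w=snapshot("wrist");t=snapshot("top");q=snapshot("scene")
for n,s in zip("wtq",(w,t,q)):np.savez(f"pics/{n}8.npz",**s)
a=cv2.resize(t["frame"][110:260,130:300],(340,300),interpolation=2)
cv2.imwrite("pics/c8.png",np.hstack([cv2.resize(w["frame"],(400,300)),a]))
E
```

```text
tcp [0.506  0.1488 0.1081] yawY 25.0 tilt [ 0.026 -0.01  -1.   ] turn 0.8 shift after [  3.1  27.7 -27.8] shift now [  3.1  28.1 -27.4] open 23.3 F [-0.3 -0.7 -0.3] j [ 39.  12. -29.   2. -48.  75.] t 15.18
```

View pics/c8.png

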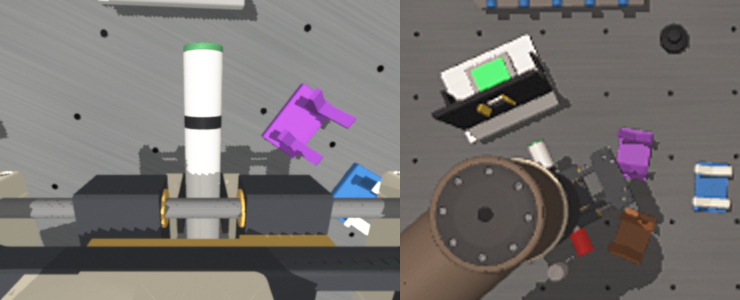

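The wrist view shows the tube held straight ahead, with its nose at (203,47) and ring at (203,122). In the top view the nose points at the shield. Now I'll move onto the slot's axis and measure the lips and plate.

Request:
arm_command(commands=[2,18,-28,0.8,0,0,0,0,0,0,0,0,0,0,0])

```text
clock: 15.7
tool_pos: [0.5112, 0.1791, 0.106]
orientation: [45.1, 88.4, -21.0]
force: [-1.5, -1.1, -1.9]
opening: 0.0234
```

```bash
cat >> h.py <<'E'
yellow=lambda B,G,R:(R>1.6*B)&(G>1.2*B)&(R<2.2*G)&(R>70)
black=lambda B,G,R:(np.maximum(np.maximum(B,G),R)<45)
E
python3 - <<'E'
from h import *
plan([.520,.1855,.1],24.2)
w=snapshot("wrist");t=snapshot("top");q=snapshot("scene")
for n,s in zip("wtq",(w,t,q)):np.savez(f"pics/{n}9.npz",**s)
cv2.imwrite("pics/w9.png",w["frame"])
for b in blobs(w,yellow,(0,0,512,200),15):print("yel",b[0].round(1),b[1],[np.round(x,1) for x in b[2]],onz(w,*b[0],.128).round(4),onz(w,*b[0],.1).round(4))
for b in blobs(t,yellow,(150,120,210,185),5):print("yelT",b[0].round(1),b[1],onz(t,*b[0],.128).round(4),onz(t,*b[0],.1).round(4))
for b in blobs(w,green,(0,0,512,240),15):print("gr",b[0].round(1),b[1],[np.round(x,1) for x in b[2]])
for n,c in(("red",red),("green",green)):
  for b in blobs(t,c,(130,160,240,270)):print(n,b[0].round(1),b[1],onz(t,*b[0],.119).round(4))
E
```

```text
tcp [0.5112 0.1791 0.106 ] yawY 23.9 tilt [ 0.026 -0.01  -1.   ] turn -0.3 shift after [ 6.2 10.6 -2.3] shift now [ 6.2 10.5 -2.4] open 23.4 F [-1.5 -1.1 -1.9] j [ 41.  14. -27.   2. -48.  72.] t 15.7
yelT [183.6 159.4] 18 [0.6517 0.2255 0.128 ] [0.656  0.2316 0.1   ]
yelT [171.7 164.4] 31 [0.6385 0.2588 0.128 ] [0.6424 0.2658 0.1   ]
gr [259.4  59.2] 393 [array([259.5,  59.5]), array([49., 11.]), np.float64(-0.0)]
gr [ 12.6 189.8] 783 [array([ 15. , 194.5]), array([41., 30.]), np.float64(90.0)]
red [208.8 228.9] 105 [0.4578 0.1573 0.119 ]
```

View pics/w9.png

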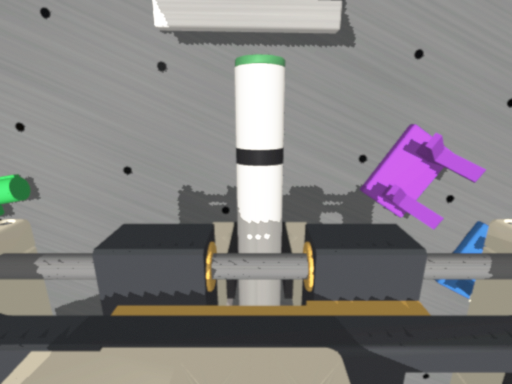

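```bash
python3 - <<'E'
from h import *
w=dict(np.load("pics/w9.npz"));g=cv2.cvtColor(w["frame"],cv2.COLOR_BGR2GRAY).astype(int)
for c in(175,320):print(c,g[:45,c])
for r in(3,12,20):print(r,g[r,146:166],g[r,328:350])
E
```

```text
175 [207 204 200 200 203 206 204 202 200 200 202 206 209 207 205 205 208 208
 206 205 207 209 210 207 202 189 171 155 147 141 123  96  85  84  85  91
 112 137 144 146 146 149 149 148 148]
320 [175 198 204 204 201 203 207 209 209 206 204 205 208 210 211 212 212 212
 210 208 206 205 207 208 208 208 206 197 182 163 148 143 134 107  89  86
  84  83  82  82  82  81  80  81  82]
3 [147 147 147 146 147 155 198 248 254 254 243 214 204 202 201 202 203 202
 203 202] [203 203 204 203 203 203 204 203 204 205 204 203 194 165 112  87  84  89
 110 136 144 144]
12 [143 142 142 142 143 144 164 234 254 255 255 255 255 253 243 224 215 211
 208 208] [208 208 207 208 207 207 207 207 207 208 207 200 175 128  95  91 108 136
 146 149 149 147]
20 [146 146 146 146 146 147 149 172 236 255 255 255 255 255 255 255 255 255
 255 240] [206 205 205 205 206 206 206 206 206 206 203 190 158 107  85  83  85  84
  84  87 106 132]
```

```bash
python3 - <<'E'
from h import *
w=dict(np.load("pics/w9.npz"))
P=lambda u,v,z=.012:onz(w,u,v,z)[:2]
a,b=P(175,26),P(320,28.7);yw=np.degrees(np.arctan2(*(a-b)[::-1]))-90
l=[P(152,3),P(152.5,12),P(153.3,20)];r=[P(341,3),P(340.5,12),P(340,20)]
ang=lambda L:np.degrees(np.arctan2(*(L[0]-L[2])[::-1]))
print("yaw front",yw,"left",ang(l),"right",ang(r))
y=np.radians(24.2);n=np.array([-np.sin(y),np.cos(y)]);x=np.array([np.cos(y),np.sin(y)])
print("lat left",[n@p for p in l],"right",[n@p for p in r],"front",x@a,x@b)
c=(n@np.mean(l,0)+n@np.mean(r,0))/2;f=(x@a+x@b)/2+.025
print("slot lat",c,"along",f,"xy",c*n+f*x,"top est lat",n@[.6541,.246],"along",x@[.6541,.246])
from math import *
# lips (top view) near ends -12mm, y +-21..13
for u,v in((183.6,159.4),(171.7,164.4)):
  p=onz(w and dict(np.load("pics/t9.npz")),u,v,.115)[:2];print("lip",n@p,x@p)
# tube line
t=dict(np.load("pics/t9.npz"));p=onz(t,208.8,228.9,.13)[:2]
for q in((259.4,59.2,.13),(258.5,156,.137)):
  g=onz(w,*q)[:2];print("nose/ring",g,"lat",n@g,"along",x@g,"yaw from red",np.degrees(np.arctan2(*(g-p)[::-1])))
print("red lat",n@p,x@p)
E
```

```text
yaw front 23.227749607317293 left 23.182063589989763 right 24.39440001239413
lat left [np.float64(0.03522153645924614), np.float64(0.035480250750204056), np.float64(0.03543258000212893)] right [np.float64(-0.11373727018930624), np.float64(-0.113782338788399), np.float64(-0.11377804177373452)] front 0.6789541208572001 0.6769758465910632
slot lat -0.03919388058997679 along 0.7029649837241317 xy [0.65725498 0.25241201] top est lat -0.043749107857393554 along 0.6974588343133107
lip -0.059863085788356724 0.6899003659271769
lip -0.023472547775554575 0.6912714989991368
nose/ring [0.59768014 0.21785835] lat -0.04628987140642962 along 0.6344612384815039 yaw from red 24.059815622236847
nose/ring [0.55911466 0.20137793] lat -0.04551311501285371 along 0.5925291780421308 yaw from red 24.408243776161626
red lat -0.04591603927156593 0.4816698848652322
```

Request:
arm_command(commands=[11,15,-4,0.3,0,11,15,0,0,0,0,0,0,0,0])

```text
clock: 16.23
tool_pos: [0.5399, 0.1952, 0.0833]
orientation: [47.0, 88.4, -19.5]
force: [-0.4, -0.4, -2.7]
opening: 0.0233
```

```bash
cat > m.py <<'E'
from h import *
import sys
k=sys.argv[1]
plan([.6572-.133,.2524-.052,.0835],23.8)
w=snapshot("wrist");t=snapshot("top");q=snapshot("scene")
for n,s in zip("wtq",(w,t,q)):np.savez(f"pics/{n}{k}.npz",**s)
cv2.imwrite(f"pics/w{k}.png",w["frame"])
y=np.radians(23.8);n=np.array([-np.sin(y),np.cos(y)]);x=np.array([np.cos(y),np.sin(y)])
pr=lambda m,s,b,z:print(m,b[0].round(1),b[1],[np.round(i,1) for i in b[2]],"lat/along",[(round(float(n@onz(s,*b[0],h)[:2]),4),round(float(x@onz(s,*b[0],h)[:2]),4)) for h in z])
for b in blobs(w,yellow,(0,0,512,200),10):pr("yelW",w,b,(.128,.1))
for b in blobs(t,yellow,(150,120,210,185),5):pr("yelT",t,b,(.128,.1))
for b in blobs(w,green,(100,0,400,240),15):pr("greenW",w,b,(.1,.034))
for b in blobs(w,black,(0,0,512,150),100):pr("blackW",w,b,(.165,.1))
print("tcp lat/along",n@get_obs()["tool_pos"][:2],x@get_obs()["tool_pos"][:2])
E
python3 m.py 10
```

```text
tcp [0.5399 0.1952 0.0833] yawY 23.5 tilt [ 0.027 -0.01  -1.   ] turn -0.3 shift after [ -0.7 -12.3 -11.1] shift now [ -0.7 -12.3 -11. ] open 23.3 F [-0.4 -0.4 -2.7] j [ 40.  18. -25.   2. -47.  72.] t 16.23
yelW [211.2   8.9] 478 [array([210.5,  12. ]), array([24., 29.]), np.float64(90.0)] lat/along [(-0.0217, 0.6807), (-0.0181, 0.6895)]
yelW [286.8   9.4] 477 [array([287.5,  12.5]), array([25., 27.]), np.float64(90.0)] lat/along [(-0.0489, 0.6806), (-0.0519, 0.6893)]
yelT [183.6 159.4] 18 [array([183.5, 159.5]), array([8.6, 1.9]), np.float64(33.7)] lat/along [(-0.0567, 0.6873), (-0.0528, 0.6936)]
yelT [171.7 164.4] 31 [array([171.7, 164.3]), array([6.9, 4.2]), np.float64(33.7)] lat/along [(-0.0209, 0.6886), (-0.0161, 0.695)]
greenW [259.4  59.2] 372 [array([259.5,  59.5]), array([47.,  9.]), np.float64(-0.0)] lat/along [(-0.0395, 0.6688), (-0.0409, 0.68)]
blackW [251.5  17.7] 7813 [array([249.5,  18.5]), array([ 37., 297.]), np.float64(90.0)] lat/along [(-0.0362, 0.6671), (-0.036, 0.686)]
tcp lat/along -0.03923630061652708 0.5719164855750513
```

Request:
arm_command(commands=[0,4,-5,0,0,0,0,0,0,0])

```text
clock: 16.62
tool_pos: [0.5409, 0.2015, 0.0849]
orientation: [49.7, 88.3, -16.7]
force: [-0.0, -0.2, -1.8]
opening: 0.0233
```

```bash
python3 m.py 11; python3 - <<'E'
from h import *
w=dict(np.load("pics/w11.npz"))
for b in blobs(w,yellow,(0,0,512,200),10):
    v,u=np.where(b[3]);print("lip cols",u.min(),u.max(),"bottom",v.max(), "cols at row 4",u[v==4].min(),u[v==4].max(),"row 12",u[v==12].min(),u[v==12].max())
q=dict(np.load("pics/q11.npz"))
for n,c in(("red",red),("green",green)):
  for b in blobs(q,c,(270,120,400,260),5):print(n,b[0].round(1),b[1])
cv2.imwrite("pics/q11.png",cv2.resize(q["frame"][140:275,270:450],None,fx=4,fy=4))
E
```

```text
tcp [0.5409 0.2015 0.0849] yawY 23.5 tilt [ 0.028 -0.008 -1.   ] turn -0.3 shift after [  0.9 -15.7  -5.7] shift now [  0.9 -15.7  -5.7] open 23.3 F [-0.  -0.2 -1.8] j [ 41.  18. -24.   2. -47.  71.] t 16.62
yelW [221.6  12.6] 687 [array([223.6,  11.7]), array([36.1, 26.4]), np.float64(66.8)] lat/along [(-0.0198, 0.6834), (-0.0171, 0.6919)]
yelW [298.5  12.8] 744 [array([297.2,  10.7]), array([26.5, 39.1]), np.float64(29.4)] lat/along [(-0.048, 0.6833), (-0.052, 0.6919)]
yelT [183.6 159.4] 18 [array([183.5, 159.5]), array([8.6, 1.9]), np.float64(33.7)] lat/along [(-0.0567, 0.6873), (-0.0528, 0.6936)]
yelT [171.7 164.4] 31 [array([171.7, 164.3]), array([6.9, 4.2]), np.float64(33.7)] lat/along [(-0.0209, 0.6886), (-0.0161, 0.695)]
greenW [259.5  59.2] 373 [array([259.5,  59.5]), array([47.,  9.]), np.float64(-0.0)] lat/along [(-0.0342, 0.6724), (-0.0355, 0.6837)]
blackW [260.5  20.8] 8711 [array([261.,  21.]), array([ 42., 316.]), np.float64(90.0)] lat/along [(-0.0331, 0.6702), (-0.0347, 0.6886)]
tcp lat/along -0.03417669830580583 0.5756800593369307
lip cols 205 236 bottom 32 cols at row 4 206 234 row 12 210 235
lip cols 283 318 bottom 33 cols at row 4 287 316 row 12 284 311
green [374.6 161.6] 313
green [365.9 238.6] 228
```

Request:
arm_command(commands=[1,10,0,0,0,0,10,0,0,0,0,10,0,0,0,0,0,0,0,0])

```text
clock: 17.27
tool_pos: [0.5707, 0.2141, 0.0847]
orientation: [50.4, 88.3, -16.1]
force: [-0.6, -0.4, -1.9]
opening: 0.0232
```

```bash
python3 m.py 12
```

```text
tcp [0.5707 0.2141 0.0847] yawY 23.5 tilt [ 0.029 -0.008 -1.   ] turn -0.3 shift after [ -0.  -48.   -6.2] shift now [ -0.  -48.1  -6. ] open 23.2 F [-0.6 -0.4 -1.9] j [ 40.  21. -20.   2. -48.  72.] t 17.27
yelW [219.1  76.8] 735 [array([219.8,  77.3]), array([28.3, 31.8]), np.float64(45.0)] lat/along [(-0.0185, 0.6938), (-0.0154, 0.6971)]
yelW [301.4  77.5] 804 [array([301.,  79.]), array([31.1, 31.1]), np.float64(45.0)] lat/along [(-0.0503, 0.6935), (-0.0548, 0.6967)]
yelT [183.4 159.4] 19 [array([183.5, 159.5]), array([8.6, 1.9]), np.float64(33.7)] lat/along [(-0.0563, 0.6877), (-0.0524, 0.6941)]
greenW [260.7   1.3] 272 [array([258. ,   1.5]), array([ 3., 76.]), np.float64(90.0)] lat/along [(-0.0354, 0.7288), (-0.037, 0.7511)]
blackW [256.2  55.7] 16080 [array([255.3,  62.2]), array([511.1,  49.6]), np.float64(0.6)] lat/along [(-0.0325, 0.6945), (-0.0331, 0.7063)]
tcp lat/along -0.034452134972131954 0.6072816063048664
```

Request:
arm_command(commands=[0,8,0,0,0,0,8,0,0,0,0,8,0,0,0])

```text
clock: 17.8
tool_pos: [0.5924, 0.2235, 0.0855]
orientation: [49.8, 88.3, -16.7]
force: [-0.2, -0.2, -2.2]
opening: 0.0232
```

```bash
python3 m.py 13
```

```text
tcp [0.5924 0.2235 0.0855] yawY 23.5 tilt [ 0.028 -0.008 -1.   ] turn -0.3 shift after [  0.3 -71.7  -6.4] shift now [  0.3 -71.8  -6.1] open 23.2 F [-0.2 -0.2 -2.2] j [ 39.  23. -17.   2. -50.  73.] t 17.8
yelW [214.9 136.5] 179 [array([215.3, 135.8]), array([ 9.9, 21.9]), np.float64(45.0)] lat/along [(-0.0159, 0.6947), (-0.0121, 0.6926)]
yelW [305.  136.7] 219 [array([304.3, 134.9]), array([26.7, 11.7]), np.float64(32.0)] lat/along [(-0.0529, 0.6945), (-0.0579, 0.6922)]
yelT [183.2 159.2] 18 [array([183.3, 159.3]), array([8. , 1.9]), np.float64(33.7)] lat/along [(-0.0559, 0.6883), (-0.0521, 0.6947)]
yelT [190. 168.] 7 [array([190., 168.]), array([0.9, 4.5]), np.float64(63.4)] lat/along [(-0.0633, 0.6578), (-0.0597, 0.6634)]
greenW [258.1  30.8] 4654 [array([258. ,  32.5]), array([65., 76.]), np.float64(90.0)] lat/along [(-0.0342, 0.7407), (-0.0353, 0.7575)]
blackW [256.5 101.7] 16933 [array([255.1,  75.1]), array([114.4, 511.2]), np.float64(89.5)] lat/along [(-0.0327, 0.7068), (-0.0333, 0.7093)]
tcp lat/along -0.03458135145969726 0.6318969164302508
```

```bash
python3 - <<'E'
from h import *
w=dict(np.load("pics/w13.npz"));g=cv2.cvtColor(w["frame"],cv2.COLOR_BGR2GRAY).astype(int)
print("c259",g[60:200,259]);print("c380",g[40:200,380])
x=np.array([np.cos(np.radians(23.5)),np.sin(np.radians(23.5))])
for r in range(60,200,10):print(r,[(x@onz(w,259,r,z)[:2]).round(4) for z in(.165,.113,.012)])
E
```

```text
c259 [130 130 128 170 235 243 244 244 244 244 243 244 244 244 243 244 243 243
 243 243 243 243 243 243 243 243 243 244 243 243 243 243 243 243 243 243
 243 242 243 242 235 197 119  60  47  45  46  43  44  44  43  44  44  44
  45  45  43  45  44  44  43  44  44  44  43  43  43  44  42  46  63  97
 123 135 138 138 137 137 137 136 137 136 139 152 192 229 238 237 225 160
  80  43  40  39  41  39  40  40  40  39  40  39  40  39  48  96 174 228
 236 237 236 236 236 236 236 236 235 236 236 236 236 235 235 235 235 235
 234 234 235 234 234 234 234 234 234 234 234 234 234 234]
c380 [ 37  37  37  38  37  38  35  36  35  37  35  35  37  35  36  37  38  38
  36  38  37  36  36  35  36  36  38  36  38  38  40  38  38  40  40  42
  41  44  47  47  50  53  56  60  61  65  65  67  70  72  78  80  85  87
  87  91  91  91  92  93  94  89  73  47  36  35  36  37  36  35  36  35
  36  36  35  36  37  35  34  34  36  35  36  34  35  35  34  35  33  34
  39  57  81  95  98  98  99 101 102 102 100 101 100  99 100 100 100  99
  98  98  99 100  99  98  96  96  97  97  98  98  98  99  99  98  97  97
  96  97  
[... 322 characters left out ...]
[np.float64(0.71), np.float64(0.714), np.float64(0.7217)]
100 [np.float64(0.7074), np.float64(0.7097), np.float64(0.7142)]
110 [np.float64(0.7048), np.float64(0.7054), np.float64(0.7066)]
120 [np.float64(0.7022), np.float64(0.701), np.float64(0.6989)]
130 [np.float64(0.6995), np.float64(0.6966), np.float64(0.691)]
140 [np.float64(0.6967), np.float64(0.692), np.float64(0.683)]
150 [np.float64(0.6939), np.float64(0.6874), np.float64(0.6749)]
160 [np.float64(0.691), np.float64(0.6827), np.float64(0.6666)]
170 [np.float64(0.6881), np.float64(0.6779), np.float64(0.6581)]
180 [np.float64(0.6852), np.float64(0.673), np.float64(0.6495)]
190 [np.float64(0.6821), np.float64(0.668), np.float64(0.6407)]
```

Request:
arm_command(commands=[1,7,0,0,0,1,7,0,0,0,0,5,0,0,0,0,0,0,0,0])

```text
clock: 18.45
tool_pos: [0.6107, 0.2313, 0.0834]
orientation: [48.8, 88.4, -17.7]
force: [-0.7, 0.1, -1.6]
opening: 0.0228
```

```bash
python3 m.py 14 | grep -E "tcp|green"; python3 - <<'E'
from h import *
w,t,q=[dict(np.load(f"pics/{k}14.npz")) for k in "wtq"]
print(get_obs()["force"],get_obs()["moment"])
o=get_obs();d=np.array([np.cos(np.radians(23.5)),np.sin(np.radians(23.5)),0])
N=o["tool_pos"]+[0,0,.0165]+d*.097;print("pred nose",N.round(4),[np.round(proj(s,N),1) for s in(w,t,q)])
f=lambda s,x0,y0:cv2.resize(s["frame"][y0:y0+90,x0:x0+120],(400,300),interpolation=2)
cv2.imwrite("pics/c14.png",np.vstack([np.hstack([cv2.resize(w["frame"],(400,300)),f(q,310,170)]),np.hstack([f(t,130,100),f(t,130,100)])]))
for n,s,bx in(("q",q,(310,170,430,260)),("t",t,(130,100,250,200))):
  for b in blobs(s,green,bx,5):print(n,b[0].round(1),b[1],[np.round(i,1) for i in b[2]])
E
```

```text
tcp [0.6107 0.2313 0.0834] yawY 23.5 tilt [ 0.027 -0.009 -1.   ] turn -0.3 shift after [ -2.2 -91.6  -6.5] shift now [ -2.2 -91.6  -6.1] open 22.8 F [-0.7  0.1 -1.6] j [ 39.  25. -14.   2. -50.  74.] t 18.45
greenW [257.3  54.7] 2946 [array([258.,  61.]), array([56., 76.]), np.float64(90.0)] lat/along [(-0.034, 0.75), (-0.0349, 0.7621)]
tcp lat/along -0.03475505447412555 0.6514632472621864
[ 0.22979552 -0.07645797 -2.42251492] [-0.07680539  0.07914396 -0.02675208]
pred nose [0.699  0.2698 0.0999] [array([260. ,  58.4]), array([170.3, 144.8]), array([368.2, 220.2])]
q [368.8 219.7] 14 [array([368.4, 219.8]), array([2.2, 6.1]), np.float64(68.2)]
q [365.9 238.6] 229 [array([365.8, 238.5]), array([13.4, 19. ]), np.float64(59.0)]
t [177.1 144.8] 128 [array([175.5, 146.6]), array([12.2, 16.2]), np.float64(66.8)]
```

View pics/c14.png

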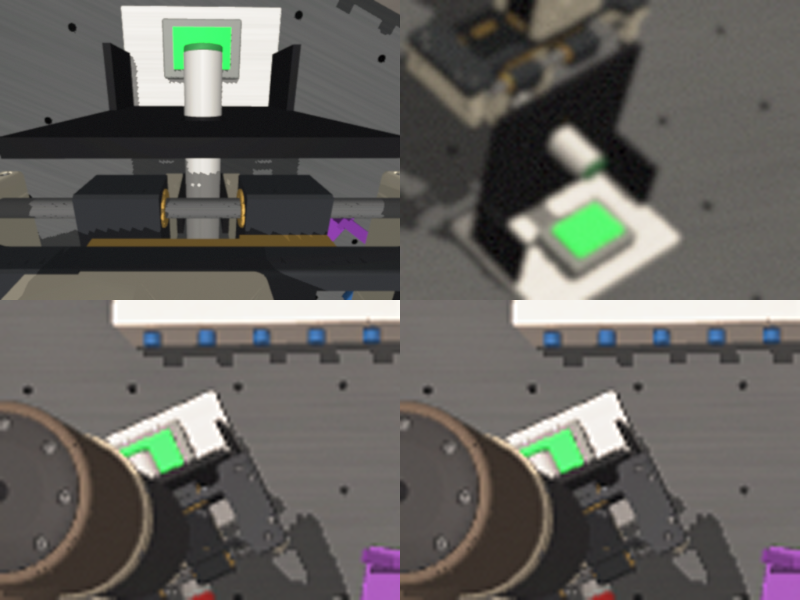

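The last picture shows the tube through the slot: its nose is clear behind the plate, above the chip, and the ring is hidden under the plate. The force is only the tube's weight, so I'll hand in.

```bash
python3 - <<'E'
from h import *
o=get_obs();print(o["clock"],o["tool_pos"],o["opening"],o["force"])
print(close_job())
E
```

```text
18.6 [0.61008784 0.23109546 0.08340141] 0.02299520815272686 [ 0.22979552 -0.07645797 -2.42251492]
the job is handed in; nothing more can be done
None
```

I laid the tube in the V-cradle and let go of it there. I then regripped it about 73 mm from the tail and passed its nose through the slot from the robot's side. I handed the job in at 18.6 s with the gripper alone holding the tube.

Last checks:
- **Ring position:** by calculation it is about 0.5 mm from the plate's mid-plane. It is hidden under the plate in the final view, so this comes from the TCP pose and an earlier ring sighting.
- **Height and level:** the axis is at about 100 mm. The nose in the scene view is within 0.8 pixel (2–3 mm) of the level prediction, so I can only vouch for level to about 1–2°.
- **Contact:** the force stayed at about 2–3 N, roughly the tube's weight, with no sign of contact at the slot. The opening was 23 mm.

Checks that disagreed or drifted:
- **Cross position of the shield:** the first top-view estimate and the wrist views differed by 5–9 mm. I trusted the wrist view of the nose against the yellow lips.
- **Cradle position:** the tube's middle lay about 13 mm toward the nose from the cradle's centre. It had slid in the fingers while being tipped over.
- **Bystanders:** I did not touch any as far as I could see, but I made no separate final check of their positions.

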